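# Clear the jars off the work cloth into the graded jar rack

### The job

Clear the four jars off the white work cloth into the wooden jar rack: stand each one in the hole that was bored for its width, so that the row runs from the narrowest to the widest, each upright and right down on the bottom of its hole. Keep the open jar with the brush in it upright all the way so that no balm runs out, and do not push the spirit burner, the awl or the wax tin out of their places.

Things in the scene. Friction and masses are not known exactly. Their poses are not given: they have to be found in the camera images.
- jar_rack: Fixed beech board on feet, 74 x 244 mm, top 46 mm above its origin (under its middle, z up), turned any way. Round holes 15 mm deep (floors 31 mm above the origin) in a row along its y axis: 33 mm wide at y -96.5 mm (powder tub), 42 at -44.5 (paste jar), 50 at +15.5 (glass jar), 64 at +80 (balm jar). Jars stand 20 mm apart: fingers across the row, tips above the board.
- powder_tub: Small white round screw-capped tub, the narrowest of the four: body 26 mm, cap 28 mm in diameter, 52 mm tall, loose, about 30 g; origin at the centre of its underside, z up. Stands on the folded white work cloth, whose top is at z = 16 mm, in any of the four places.
- paste_jar: Small round jar of dark grey paste with a white lid: 36 mm in diameter, 52 mm tall, loose, about 80 g; origin at the centre of its underside, z up. Stands on the work cloth (z = 16 mm).
- glass_jar: Empty open clear glass jar: 44 mm in diameter, 60 mm tall, loose, about 110 g; origin at the centre of its underside, z up. Stands on the work cloth (z = 16 mm).
- balm_jar: Open round glass jar of pale yellow balm, the widest, with a short wooden brush handle sticking out: glass 57 mm in diameter, 50 mm tall, handle to 68 mm, loose, about 150 g; origin at its underside, z up; the glass's centre lies 3.5 mm from the origin toward the jar's +y, the handle leans over the rim toward -y: grasp the glass along the jar's x. Stands on the work cloth (z = 16 mm).
- spirit_burner: Bystander, loose: small brass burner on a round steel foot 43 mm wide, 74 mm tall, on the mat behind the cloth; origin at the centre of its underside, z up.
- awl_stand: Bystander, loose: needle awl stuck upright in a cork on a turned wooden base 37 mm wide, 90 mm tall, on the mat to the right of the cloth; origin at the centre of its underside, z up.
- wax_tin: Bystander, loose: low round black tin of pale wax, 47 mm wide, 12 mm tall, on the mat behind the cloth; origin at the centre of its underside, z up.

How it is judged (in metres and radians):
At the end, for the whole second after the job is handed in: Each of the four jars stands in its own hole of the rack: its origin within 10 mm of the hole's axis along and across the row, its underside within 6 mm of the hole's floor, upright within 0.12 rad, released and at rest (x of powder_tub in the frame of jar_rack between -0.01 and 0.01 m and y of powder_tub in the frame of jar_rack between -0.1065 and -0.0865 m and z of powder_tub in the frame of jar_rack between 0.025 and 0.037 m and angle between each of powder_tub, paste_jar, glass_jar, balm_jar's own z axis and vertical below 0.12 rad and linear speed of each of powder_tub, paste_jar, glass_jar, balm_jar below 0.02 m/s and x of paste_jar in the frame of jar_rack between -0.01 and 0.01 m and y of paste_jar in the frame of jar_rack between -0.0545 and -0.0345 m and z of paste_jar in the frame of jar_rack between 0.025 and 0.037 m and x of glass_jar in the frame of jar_rack between -0.01 and 0.01 m and y of glass_jar in the frame of jar_rack between 0.0055 and 0.0255 m and z of glass_jar in the frame of jar_rack between 0.025 and 0.037 m and x of balm_jar in the frame of jar_rack between -0.01 and 0.01 m and y of balm_jar in the frame of jar_rack between 0.07 and 0.09 m and z of balm_jar in the frame of jar_rack between 0.025 and 0.037 m); the robot touches nothing.
It fails at once if the open balm jar is tipped by more than 0.6 rad (angle between balm_jar's own z axis and vertical above 0.6 rad).
It fails at once if the spirit burner is moved by more than 20 mm (distance of spirit_burner from where it was at the start of the episode above 0.02 m).
It fails at once if the awl is moved by more than 20 mm (distance of awl_stand from where it was at the start of the episode above 0.02 m).
It fails at once if the wax tin is moved by more than 20 mm (distance of wax_tin from where it was at the start of the episode above 0.02 m).
It also fails if it takes over 106 s, if anything falls off the work surface, if the arm or the gripper's body presses on something with over 40 N, if the wrist force passes 120 N, or if a joint passes its speed limit or range.

### The arm

A 6-joint arm with a two-finger parallel gripper is mounted at the origin on a cart in front of the work surface, level with it; the furniture and walls round the work are solid. World frame = base frame: x ahead of the robot, y to its left, z up, the work surface at z = 0. Lengths are in mm, angles in rad, forces in N, time in s.
With the tool pointing down it reaches from about 275 to 750 mm from the base axis. Payload 10.2 kg.
Tool frame: the origin (TCP) lies on the front face of the gripper's body, between the roots of the fingers; the fingertips stand 73 mm ahead of it and the grasp point (between the pads) lies 54 mm ahead of it; z points along the fingers, y is the line along which they close (so a half turn about z gives the same grasp; the last joint's range is limited). The gripper opens to 85 mm and grips with 20 to 120 N. Pads are 22 mm wide; open, the fingers measure 114 mm over their backs; the gripper's body (76 mm by 85 mm) begins 54 mm behind the grasp point. The pads swing forward as they close: fully open they stand 13 mm farther back than shut.
Start: joints at [-1.491, 0.313, 1.498, -0, 1.331, -0.223], TCP at [156.539, -501.126, 303.894] pointing down, gripper open.
Joint ranges: [-2.94, 2.94], [-0.97, 2.17], [0.19, 2.56], [-1.23, 4.37], [0.02, 3.11], [-2.88, 2.88]. Speed limits (rad/s): [2.39, 2.39, 3.01, 3.14, 3.14, 3.14].

### API

Orientations are given as a unit quaternion [w, x, y, z].
In Python, from rig import * gives the robot as it stands.
- The arm moves only by the tool step_arm, never from a script. Its argument "plan" is a list of rows, each an object with "offset": the shift along the tool's x, y, z in cm, a list of three; "rot": the turn, a rotation vector about the tool's x, y, z in degrees, a list of three; "gripper": the finger opening in cm, from 0 to 8.54. In form: [{"offset": [x, y, z], "rot": [wx, wy, wz], "gripper": gripper}, ...]. A call has 1 to 12 rows; each row is the pose to reach, as a shift and turn from the pose commanded when the call began, along the tool's axes at that moment; what a row does not reach only later rows make up. A row lasts 1/10 s, in which the tool goes at most 50 mm and 8.59 degrees, less where a joint would pass 70% of its speed; a pose out of reach is approached as far as the arm can. A call with a gripper value outside its range is refused whole. The fingers move at their own pace and stop on an object; "squeeze" is the grip in N (left out, the last holds). Time passes only in rows, so rows that repeat a pose let the fingers close. It gives the time, the measured TCP pose, the force, the opening and the grip force at its end, in the units of the state.
- sense(): the state, without advancing time (a new reading comes with each control period).
- capture(name): name is "side" or "top"; returns a dict with "color" (480x640x3 uint8, red, green, blue), "depth" (480x640 float32, mm along the optical axis (not along the pixel's ray), 0 where there is no reading), "vertical_fov" (degrees; the focal length in pixels is half the picture's height over the tangent of half this angle, whatever the lens; pixels are square), "cx", "cy" (the principal point, pixels), "rvec" (rotation vector, rad) and "tvec" (3), from world to camera coordinates, as OpenCV has them. Camera axes: x right, y down, z forward; pixel columns grow to the right and rows downward; lengths in mm; the calibration is good to about 2 mm. A picture is of the moment at which its call begins.
- finish_job(): hands the job in; it is judged then, once.
The state is a dict: "time_s": time; "joints": joint angles; "dq": joint speeds; "tau": joint torques, N m; "eef_pos": TCP position; "ee_rot": TCP orientation; "force": force on the tool from outside, world axes, zero at the start; "wrist_torque": the same for the moment, N m; "grip_width": opening from 0.0 (shut) to 1.0 (fully open); "grip_force": force on a finger pad.
Only numpy, scipy, OpenCV 4.12 (cv2) and the standard library are available. Lean on these libraries where they do the work, as an engineer would, in place of code of your own. Each camera call takes 0.05 s, during which the arm holds its last target. There are 200 camera calls.

## Working session

There is one attempt and no reset: what is moved stays moved. The work goes in short steps, Python scripts to look and compute and a tool call to move; the robot and the scene stay as the last step left them, time stands still between calls to the robot, and variables do not carry over. Pictures are saved under pics/ and viewed, at most 14 in all, crops included, and the job is handed in when it is done.

Besides the shell and the picture viewer there is one more tool, called after "Call:" by a JSON object that holds its "name" and its "arguments". step_arm: Moves the arm, as the interface text tells. Its arguments: {"type":"object","properties":{"plan":{"type":"array"},"squeeze":{"type":"number"}},"required":["plan"]}

```bash
mkdir -p pics
cat > h.py <<'E'
from rig import *
import numpy as np, cv2
def cap(n):
    c=capture(n); c['R']=cv2.Rodrigues(np.array(c['rvec'],float))[0]; c['t']=np.array(c['tvec'],float).ravel()
    c['f']=240/np.tan(np.radians(c['vertical_fov'])/2); return c
def world(c):
    v,u=np.mgrid[:480,:640]; d=c['depth']
    P=np.stack([(u-c['cx'])/c['f']*d,(v-c['cy'])/c['f']*d,d],-1)
    return (P-c['t'])@c['R']
def proj(c,p):
    q=np.array(p)@c['R'].T+c['t']; return q[...,:2]/q[...,2:]*c['f']+[c['cx'],c['cy']]
def save(c,n): cv2.imwrite('pics/'+n,c['color'][:,:,::-1])
E
python3 - <<'E'
from h import *
for n in('top','side'):
    c=cap(n); save(c,n+'0.png'); np.savez(n+'0.npz',**c); print(n,-c['R'].T@c['t'],c['f'])
print(sense())
E
```

```text
top [409.15900432 -48.85994628 912.16994635] 484.2752433060072
side [117.68668956 623.33810621 531.70515777] 601.5426474740291
{'time_s': 0.1, 'joints': array([-1.49139640e+00,  3.13404586e-01,  1.49837030e+00,  3.38499365e-05,
        1.33102579e+00, -2.23369582e-01]), 'dq': array([-0.00047522, -0.00199348, -0.00139517,  0.0003708 ,  0.00012064,
        0.00055046]), 'tau': array([ 2.71261175e-03, -4.12898648e+01, -2.60141999e+01, -2.16999983e-04,
        2.98107232e-03,  4.55049545e-07]), 'eef_pos': array([ 156.5336669 , -500.96110955,  303.3834072 ]), 'ee_rot': array([-6.01263122e-04,  9.88563622e-01,  1.50803186e-01,  5.98377744e-05]), 'force': array([0.30357207, 0.18841252, 0.26724693]), 'wrist_torque': array([-0.04216533, -0.00945083,  0.01822617]), 'grip_force': 0.0, 'grip_width': 1.0017906722325316}
```

View pics/top0.png

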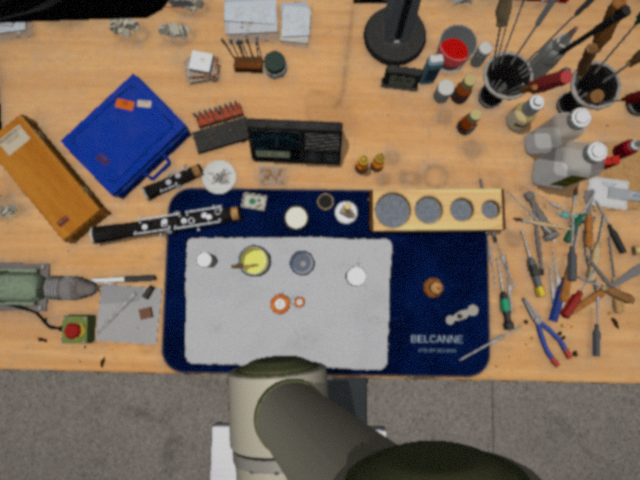

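View pics/side0.png

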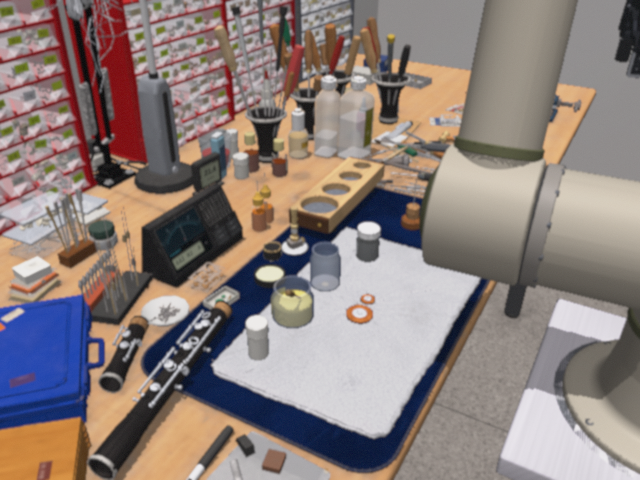

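The top view shows the rack at (372–504, 190–232) with its wide hole at the left. The powder tub is at (205,260), the balm jar at (255,261) with its handle to the left, the glass jar at (302,263) and the paste jar at (356,275). The burner is at (346,211), the wax tin at (296,217) and the awl at (432,288). The side view agrees.

```bash
cat > m.py <<'E'
from h import *
c=dict(np.load('top0.npz')); W=world(c); z=W[...,2]
def ray(u,v,h):
    d=c['R'].T@np.array([(u-c['cx'])/c['f'],(v-c['cy'])/c['f'],1]); o=-c['R'].T@c['t']; return o+d*(h-o[2])/d[2]
# rack top
m=np.zeros((480,640),bool); m[180:240,362:515]=1
m&=(abs(z-46)<8); k,l,s,cc=cv2.connectedComponentsWithStats(m.astype(np.uint8)); i=1+s[1:,4].argmax()
P=W[l==i]; r=cv2.minAreaRect(P[:,:2].astype(np.float32)); print('rack',r,np.median(P[:,2]))
for n,(u,v) in dict(tub=(205,260),balm=(255,261),glass=(302,263),paste=(356,275),burner=(346,211),wax=(296,217),awl=(432,288)).items():
    w=W[v-18:v+19,u-18:u+19].reshape(-1,3); q=w[(w[:,2]>(26 if n not in('wax','burner','awl') else 5))&(w[:,2]<120)]
    print(n,len(q), 'zpct',np.percentile(q[:,2],[50,90,99]).round(), 'range',q[:,:2].min(0).round(),q[:,:2].max(0).round())
    t=q[q[:,2]>np.percentile(q[:,2],95)-6]; print('   top',(t[:,:2].min(0)+t[:,:2].max(0))/2,np.ptp(t[:,:2],axis=0))
im=c['color'][180:310,180:520,::-1]; cv2.imwrite('pics/crop0.png',cv2.resize(im,None,fx=2.35,fy=2.35,interpolation=cv2.INTER_CUBIC))
E
python3 m.py
```

```text
rack ((546.9853515625, -241.6297607421875), (74.70520782470703, 244.59666442871094), 1.604463815689087) 46.971570755867546
tub 260 zpct [68. 70. 72.] range [435. 156.] [460. 184.]
   top [447.10527348 170.58405728] [24.66508783 26.32098894]
balm 848 zpct [45. 68. 77.] range [421.  58.] [477. 113.]
   top [448.02361539  85.81471116] [47.6858021  49.26725022]
glass 221 zpct [67. 78. 80.] range [424. -22.] [467.  21.]
   top [4.45708201e+02 1.38623645e-01] [36.36847525 36.35465867]
paste 322 zpct [70. 71. 73.] range [ 407. -112.] [440. -78.]
   top [424.47161266 -96.25879222] [31.43867656 31.38193512]
burner 785 zpct [ 8. 24. 79.] range [ 513. -114.] [583. -45.]
   top [544.46786734 -78.0387479 ] [10.11194301 11.24134781]
wax 840 zpct [13. 16. 19.] range [499. -20.] [569.  50.]
   top [531.22731625  15.07558746] [45.91608886 46.79425412]
awl 771 zpct [ 7. 43. 47.] range [ 372. -275.] [ 440. -208.]
   top [ 407.25705674 -239.84977021] [19.66578263 20.0068573 ]
```

View pics/crop0.png

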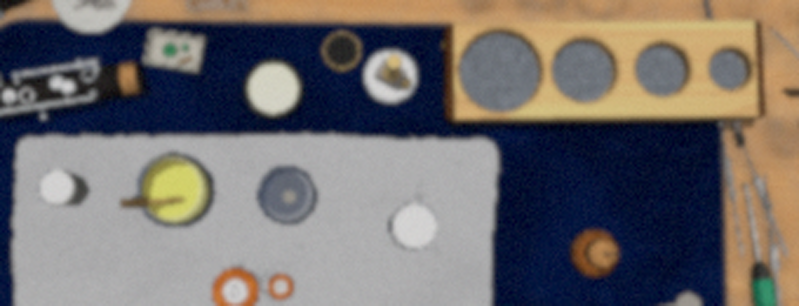

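The crop confirms the layout: the balm handle points left (+y), and the holes sit at crop x 500, 584, 662 and 729. I'll refine the rack's yaw in a script and compute the first approach.

```bash
cat >> m.py <<'E'
print('----')
y=P[:,1]; b=np.arange(-355,-125,6); lo=[];hi=[]
for a in b:
    q=P[(y>a)&(y<a+6)][:,0]; lo.append(q.min()); hi.append(q.max())
for e in(lo,hi): print(np.polyfit(b+3,e,1), np.polyval(np.polyfit(b+3,e,1),-241.6))
x=P[:,0]; ly=[];hy=[];bb=np.arange(515,580,6)
for a in bb:
    q=y[(x>a)&(x<a+6)]; ly.append(q.min()); hy.append(q.max())
print(np.median(ly),np.median(hy))
# holes: depth floor centroid
Q=W[185:240,368:508].reshape(-1,3); yaw=np.radians(1.0)
for hy_,d in((-96.5,33),(-44.5,42),(15.5,50),(80,64)):
    cx,cy=547-np.sin(yaw)*hy_,-241.6+np.cos(yaw)*hy_
    s=Q[(np.hypot(Q[:,0]-cx,Q[:,1]-cy)<d/2+4)&(Q[:,2]<39)&(Q[:,2]>22)]
    print(hy_,(cx,cy),len(s),np.median(s[:,2]),(s[:,:2].min(0)+s[:,:2].max(0))/2,np.ptp(s[:,:2],axis=0))
hsv=cv2.cvtColor(c['color'],cv2.COLOR_RGB2HSV); mk=(hsv[...,0]>22)&(hsv[...,0]<40)&(hsv[...,1]>90); mk[:, :235]=0; mk[:,275:]=0; mk[:240]=0; mk[285:]=0
v,u=np.nonzero(mk); print('balm',len(u),ray(u.mean(),v.mean(),50), ray((u.min()+u.max())/2,(v.min()+v.max())/2,50))
E
python3 m.py | sed -n '/----/,$p'
cat >> h.py <<'E'
from scipy.spatial.transform import Rotation as Rn
def off(x,y,z,yaw):
    s=sense(); q=s['ee_rot']; R=Rn.from_quat([q[1],q[2],q[3],q[0]])
    T=Rn.from_euler('z',yaw,degrees=True)*Rn.from_matrix(np.array([[1,0,0],[0,-1,0],[0,0,-1.]]))
    print('pos',s['eef_pos'].round(1),'off cm',(R.inv().apply(np.array([x,y,z])-s['eef_pos'])/10).round(2),'rot',np.degrees((R.inv()*T).as_rotvec()).round(2))
E
python3 -c "
from h import *
off(424.5,-96.3,230,91)"
```

```text
----
[-2.58192346e-02  5.03772546e+02] 510.01047330239203
[-2.68361614e-02  5.77046778e+02] 583.5303947941584
-362.7736476489938 -119.34475899423018
-96.5 (np.float64(548.6841572211979), np.float64(-338.08530258259174)) 229 32.7227814043462 [ 550.91194209 -340.52195194] [31.02095205 28.78401834]
-44.5 (np.float64(547.7766320864591), np.float64(-286.0932224344594)) 390 32.86977438847072 [ 549.44801196 -287.72576549] [40.17352083 39.25092321]
15.5 (np.float64(546.7294877002221), np.float64(-226.10236072507593)) 557 32.98903778022005 [ 547.89421619 -227.99015343] [47.99245788 46.93569177]
80 (np.float64(545.6038074850173), np.float64(-161.6121843874887)) 928 32.796502666210614 [ 546.13035165 -162.46499312] [61.45836435 62.51440112]
balm 465 [449.77261754  87.10260929  50.        ] [449.54812148  87.4038706   50.        ]
pos [ 156.5 -501.   303.4] off cm [ 37.64 -30.63   7.39] rot [-5.000e-02 -6.000e-02 -7.365e+01]
```

Call:
{"name": "step_arm", "arguments": {"plan": [{"offset": [3.1,-2.6,0.6],"rot": [0,0,-6.2],"gripper": 8.5},{"offset": [6.3,-5.1,1.2],"rot": [0,0,-12.4],"gripper": 8.5},{"offset": [9.4,-7.7,1.8],"rot": [0,0,-18.5],"gripper": 8.5},{"offset": [12.5,-10.2,2.4],"rot": [0,0,-24.7],"gripper": 8.5},{"offset": [15.7,-12.8,3],"rot": [0,0,-30.9],"gripper": 8.5},{"offset": [18.8,-15.3,3.6],"rot": [0,0,-37],"gripper": 8.5},{"offset": [22,-17.9,4.2],"rot": [0,0,-43.3],"gripper": 8.5},{"offset": [25.1,-20.4,4.8],"rot": [0,0,-49.4],"gripper": 8.5},{"offset": [28.2,-23,5.4],"rot": [0,0,-55.6],"gripper": 8.5},{"offset": [31.4,-25.5,6],"rot": [0,0,-61.8],"gripper": 8.5},{"offset": [34.5,-28.1,6.7],"rot": [0,0,-68],"gripper": 8.5},{"offset": [37.64,-30.63,7.39],"rot": [0,0,-74.15],"gripper": 8.5}], "squeeze": 25}}

```text
time_s: 1.3
eef_pos: [425.0, -94.8, 229.6]
ee_rot: [-0.0, 0.696, 0.718, -0.0]
force: [-0.2, -0.2, -0.5]
grip_width: 0.994
grip_force: 0.0
```

```bash
python3 -c "
from h import *
off(424.5,-96.3,150,91.5)
c=cap('side');save(c,'s1.png');print(sense()['time_s'])"
```

```text
pos [425.  -94.8 229.6] off cm [-0.14 -0.06  7.96] rot [-0.01 -0.    0.26]
1.35
```

View pics/s1.png

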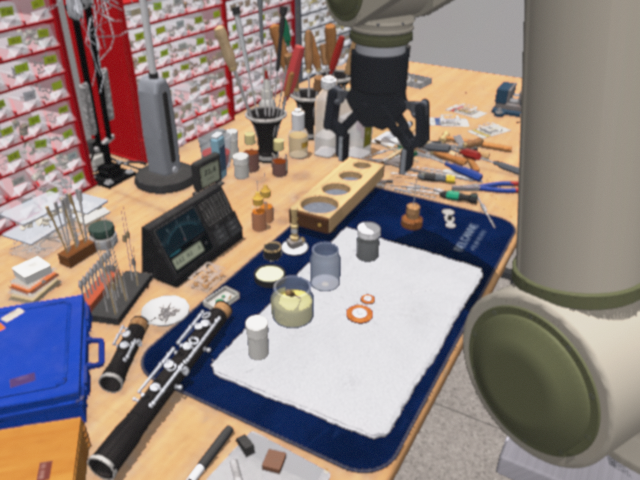

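The gripper straddles the paste jar's place along x at (375,110), well clear of everything. Next I descend and grip.

Call:
{"name": "step_arm", "arguments": {"plan": [{"offset": [-0.1,-0.05,3],"rot": [0,0,0],"gripper": 8.5},{"offset": [-0.15,-0.05,6],"rot": [0,0,0],"gripper": 8.5},{"offset": [-0.15,-0.05,9],"rot": [0,0,0],"gripper": 8.5},{"offset": [-0.15,-0.05,11],"rot": [0,0,0],"gripper": 8.5},{"offset": [-0.15,-0.05,12.2],"rot": [0,0,0],"gripper": 8.5},{"offset": [-0.15,-0.05,12.2],"rot": [0,0,0],"gripper": 8.5},{"offset": [-0.15,-0.05,12.2],"rot": [0,0,0],"gripper": 3},{"offset": [-0.15,-0.05,12.2],"rot": [0,0,0],"gripper": 3},{"offset": [-0.15,-0.05,12.2],"rot": [0,0,0],"gripper": 3},{"offset": [-0.15,-0.05,12.2],"rot": [0,0,0],"gripper": 3},{"offset": [-0.15,-0.05,12.2],"rot": [0,0,0],"gripper": 3},{"offset": [-0.15,-0.05,12.2],"rot": [0,0,0],"gripper": 3}], "squeeze": 25}}

```text
time_s: 2.55
eef_pos: [424.3, -98.2, 108.7]
ee_rot: [0.001, 0.698, 0.716, 0.0]
force: [-0.8, 0.2, 5.4]
grip_width: 0.405
grip_force: 24.5
```

Call:
{"name": "step_arm", "arguments": {"plan": [{"offset": [0,0,-1],"rot": [0,0,0],"gripper": 3},{"offset": [0,0,-3],"rot": [0,0,0],"gripper": 3},{"offset": [0,0,-6],"rot": [0,0,0],"gripper": 3},{"offset": [0,0,-9],"rot": [0,0,0],"gripper": 3},{"offset": [0,0,-11],"rot": [0,0,0],"gripper": 3},{"offset": [0,0,-11.5],"rot": [0,0,0],"gripper": 3}]}}

```text
time_s: 3.15
eef_pos: [424.5, -98.2, 225.5]
ee_rot: [0.002, 0.698, 0.716, 0.001]
force: [0.1, 0.4, -1.5]
grip_width: 0.407
grip_force: 25.4
```

```bash
python3 -c "
from h import *
off(548,-286,220,91.5)"
```

```text
pos [424.5 -98.2 225.5] off cm [-19.09  11.85   0.64] rot [0.22 0.13 0.01]
```

Call:
{"name": "step_arm", "arguments": {"plan": [{"offset": [-1.2,0.8,0],"rot": [0,0,0],"gripper": 3},{"offset": [-3.5,2.2,0],"rot": [0,0,0],"gripper": 3},{"offset": [-6.5,4,0],"rot": [0,0,0],"gripper": 3},{"offset": [-9.7,6,0],"rot": [0,0,0],"gripper": 3},{"offset": [-12.9,8,0],"rot": [0,0,0],"gripper": 3},{"offset": [-15.9,9.8,0],"rot": [0,0,0],"gripper": 3},{"offset": [-18.2,11.2,0],"rot": [0,0,0],"gripper": 3},{"offset": [-19.3,11.85,0],"rot": [0,0,0],"gripper": 3},{"offset": [-19.3,11.85,0],"rot": [0,0,0],"gripper": 3},{"offset": [-19.3,11.85,3],"rot": [0,0,0],"gripper": 3},{"offset": [-19.3,11.85,6],"rot": [0,0,0],"gripper": 3},{"offset": [-19.3,11.85,6],"rot": [0,0,0],"gripper": 3}]}}

```text
time_s: 4.35
eef_pos: [545.8, -286.5, 158.3]
ee_rot: [-0.005, 0.698, 0.716, -0.0]
force: [-0.5, 1.2, -2.3]
grip_width: 0.408
grip_force: 25.4
```

```bash
python3 -c "
from h import *
off(548,-287.9,123.7,91.5)
c=cap('side');save(c,'s2.png')
c2=cap('top');save(c2,'t2.png')
cv2.imwrite('pics/z2.png',np.hstack([cv2.resize(c['color'][110:290,250:430,::-1],(400,400)),cv2.resize(c2['color'][130:290,350:510,::-1],(400,400))]))
cc=proj(c,[[548,-286,46]]);print(cc)"
```

```text
pos [ 545.8 -286.5  158.3] off cm [-0.17  0.24  3.46] rot [-0.4  -0.34  0.01]
[[350.92535567 175.806584  ]]
```

View pics/z2.png

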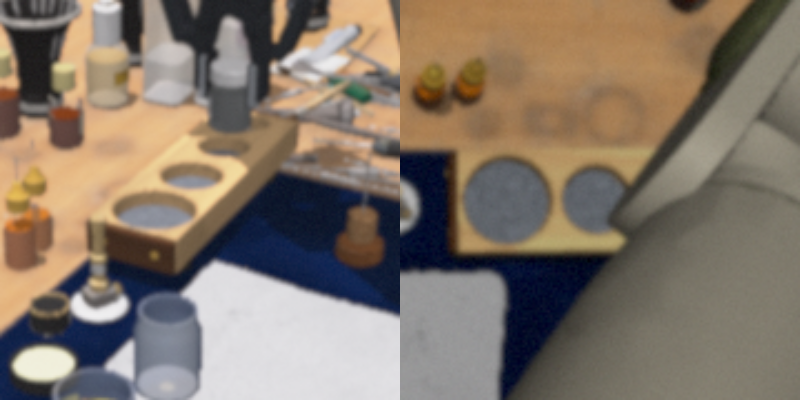

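The side view shows the jar hanging over hole 2, its axis at about px (353,160). The arm covers it in the top view. I'll let it settle and measure the jar by side depth.

Call:
{"name": "step_arm", "arguments": {"plan": [{"offset": [0,0,0],"rot": [0,0,0],"gripper": 3},{"offset": [0,0,0],"rot": [0,0,0],"gripper": 3}]}}

```text
time_s: 4.65
eef_pos: [547.9, -288.1, 164.5]
ee_rot: [0.001, 0.698, 0.716, 0.0]
force: [1.1, -0.4, -0.4]
grip_width: 0.404
grip_force: 25.4
```

```bash
cat >> h.py <<'E'
from scipy.optimize import least_squares
def jarfit(x,y,r,z0,z1):
    c=cap('side'); W=world(c).reshape(-1,3); q=W[(np.hypot(W[:,0]-x,W[:,1]-y)<r+9)&(W[:,2]>z0)&(W[:,2]<z1)]
    s=least_squares(lambda p:np.hypot(q[:,0]-p[0],q[:,1]-p[1])-r,[x,y],loss='soft_l1')
    a=W[(np.hypot(W[:,0]-s.x[0],W[:,1]-s.x[1])<r+3)&(W[:,2]>z0-40)&(W[:,2]<z1)]
    print('jar',len(q),s.x.round(1),'rms',np.std(s.fun).round(2),'zmin pct',np.percentile(a[:,2],[2,10]).round(1))
    return c,W
E
python3 -c "
from h import *
off(548,-287.9,123.7,91.5)
c,W=jarfit(548,-286,18,72,95)
# rack seen by side: top surface extents
P=W[(abs(W[:,2]-46)<3)&(W[:,0]>495)&(W[:,0]<600)&(W[:,1]>-370)&(W[:,1]<-115)]
print(np.percentile(P,[1,50,99],axis=0).round(1))
for a in (-190,-125,-250): 
  q=P[abs(P[:,1]-a)<5]; print(a,np.percentile(q[:,0],[1,99]).round(1))
"
```

```text
pos [ 547.9 -288.1  164.5] off cm [0.02 0.   4.08] rot [0.11 0.09 0.01]
jar 225 [ 548.  -287.7] rms 1.67 zmin pct [32.3 35.7]
[[ 509.7 -361.6   43.1]
 [ 540.8 -244.7   45.9]
 [ 585.8 -120.3   48.1]]
-190 [510.2 584. ]
-125 [509.6 570.5]
-250 [511.8 585.2]
```

Call:
{"name": "step_arm", "arguments": {"plan": [{"offset": [0.08,0,1],"rot": [0,0,0],"gripper": 3},{"offset": [0.08,0,2],"rot": [0,0,0],"gripper": 3},{"offset": [0.08,0,2.6],"rot": [0,0,0],"gripper": 3},{"offset": [0.08,0,3],"rot": [0,0,0],"gripper": 3},{"offset": [0.08,0,3.3],"rot": [0,0,0],"gripper": 3},{"offset": [0.08,0,3.3],"rot": [0,0,0],"gripper": 3}]}}

```text
time_s: 5.3
eef_pos: [547.5, -287.0, 129.5]
ee_rot: [-0.0, 0.698, 0.716, 0.0]
force: [1.2, 0.1, -0.7]
grip_width: 0.41
grip_force: 25.5
```

Call:
{"name": "step_arm", "arguments": {"plan": [{"offset": [0,0,0.3],"rot": [0,0,0],"gripper": 3},{"offset": [0,0,0.6],"rot": [0,0,0],"gripper": 3},{"offset": [0,0,0.7],"rot": [0,0,0],"gripper": 3},{"offset": [0,0,0.7],"rot": [0,0,0],"gripper": 3}]}}

```text
time_s: 5.7
eef_pos: [547.6, -287.1, 123.8]
ee_rot: [0.0, 0.698, 0.716, -0.0]
force: [-2.7, 1.7, 5.9]
grip_width: 0.403
grip_force: 26.1
```

```bash
python3 -c "
from h import *
c=cap('side')
cv2.imwrite('pics/z3.png',cv2.resize(c['color'][110:290,250:430,::-1],(500,500)))"
```

```text
(no output)
```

View pics/z3.png

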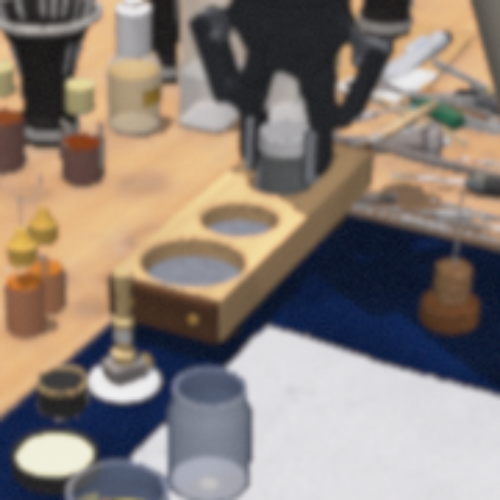

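The paste jar is in hole 2 (crop (283,165)) and just touches the floor at about 6 N. I'll release it, rise, and go to the glass jar.

Call:
{"name": "step_arm", "arguments": {"plan": [{"offset": [0,0,0],"rot": [0,0,0],"gripper": 8.5},{"offset": [0,0,0],"rot": [0,0,0],"gripper": 8.5},{"offset": [0,0,0],"rot": [0,0,0],"gripper": 8.5},{"offset": [0,0,0],"rot": [0,0,0],"gripper": 8.5},{"offset": [0,0,-1],"rot": [0,0,0],"gripper": 8.5},{"offset": [0,0,-4],"rot": [0,0,0],"gripper": 8.5},{"offset": [0,0,-8],"rot": [0,0,0],"gripper": 8.5},{"offset": [0,0,-11],"rot": [0,0,0],"gripper": 8.5},{"offset": [0,0,-11],"rot": [0,0,0],"gripper": 8.5},{"offset": [0,0,-11],"rot": [0,0,0],"gripper": 8.5}]}}

```text
time_s: 6.75
eef_pos: [547.5, -287.0, 233.6]
ee_rot: [0.0, 0.698, 0.716, 0.0]
force: [-0.2, 1.0, -0.7]
grip_width: 0.992
grip_force: 0.0
```

```bash
python3 -c "
from h import *
off(446,0.1,234,91.5)
c,W=jarfit(548,-286,18,60,83)"
```

```text
pos [ 547.5 -287.   233.6] off cm [28.97 -9.39 -0.07] rot [ 0.04  0.03 -0.  ]
jar 262 [ 548.2 -288.2] rms 4.02 zmin pct [44.8 47.9]
```

Call:
{"name": "step_arm", "arguments": {"plan": [{"offset": [3.6,-1.2,0],"rot": [0,0,0],"gripper": 8.5},{"offset": [7.6,-2.4,0],"rot": [0,0,0],"gripper": 8.5},{"offset": [11.6,-3.8,0],"rot": [0,0,0],"gripper": 8.5},{"offset": [15.6,-5,0],"rot": [0,0,0],"gripper": 8.5},{"offset": [19.6,-6.4,0],"rot": [0,0,0],"gripper": 8.5},{"offset": [23.6,-7.6,0],"rot": [0,0,0],"gripper": 8.5},{"offset": [27,-8.8,0],"rot": [0,0,0],"gripper": 8.5},{"offset": [28.97,-9.39,0],"rot": [0,0,0],"gripper": 8.5},{"offset": [28.97,-9.39,0],"rot": [0,0,0],"gripper": 8.5},{"offset": [28.97,-9.39,0],"rot": [0,0,0],"gripper": 8.5},{"offset": [28.97,-9.39,3],"rot": [0,0,0],"gripper": 8.5},{"offset": [28.97,-9.39,5],"rot": [0,0,0],"gripper": 8.5}]}}

```text
time_s: 8.0
eef_pos: [446.1, -1.0, 181.5]
ee_rot: [-0.0, 0.698, 0.716, -0.0]
force: [-0.4, -0.3, -0.2]
grip_width: 0.994
grip_force: 0.0
```

Call:
{"name": "step_arm", "arguments": {"plan": [{"offset": [0,0,2.5],"rot": [0,0,0],"gripper": 8.5},{"offset": [0,0,5],"rot": [0,0,0],"gripper": 8.5},{"offset": [0,0,7],"rot": [0,0,0],"gripper": 8.5},{"offset": [0,0,7.5],"rot": [0,0,0],"gripper": 8.5},{"offset": [0,0,7.5],"rot": [0,0,0],"gripper": 8.5},{"offset": [0,0,7.5],"rot": [0,0,0],"gripper": 3.8},{"offset": [0,0,7.5],"rot": [0,0,0],"gripper": 3.8},{"offset": [0,0,7.5],"rot": [0,0,0],"gripper": 3.8},{"offset": [0,0,7.5],"rot": [0,0,0],"gripper": 3.8},{"offset": [0,0,7.5],"rot": [0,0,0],"gripper": 3.8},{"offset": [0,0,7.5],"rot": [0,0,0],"gripper": 3.8}]}}

```text
time_s: 9.1
eef_pos: [446.4, -0.0, 108.8]
ee_rot: [0.001, 0.698, 0.716, 0.0]
force: [-0.7, -0.6, 5.7]
grip_width: 0.498
grip_force: 25.2
```

Call:
{"name": "step_arm", "arguments": {"plan": [{"offset": [0,0,-1],"rot": [0,0,0],"gripper": 3.8},{"offset": [0,0,-3],"rot": [0,0,0],"gripper": 3.8},{"offset": [0,0,-6],"rot": [0,0,0],"gripper": 3.8},{"offset": [0,0,-9],"rot": [0,0,0],"gripper": 3.8},{"offset": [0,0,-11.5],"rot": [0,0,0],"gripper": 3.8},{"offset": [0,0,-12.5],"rot": [0,0,0],"gripper": 3.8},{"offset": [0,0,-12.5],"rot": [0,0,0],"gripper": 3.8},{"offset": [0,0,-12.5],"rot": [0,0,0],"gripper": 3.8}]}}

```text
time_s: 9.9
eef_pos: [445.7, 0.2, 232.1]
ee_rot: [-0.001, 0.698, 0.716, -0.0]
force: [-0.8, -0.3, -1.0]
grip_width: 0.496
grip_force: 26.1
```

```bash
python3 -c "
from h import *
off(547,-226,234,91.5)"
```

```text
pos [4.457e+02 2.000e-01 2.321e+02] off cm [-22.87   9.54  -0.21] rot [-0.08 -0.02 -0.01]
```

Call:
{"name": "step_arm", "arguments": {"plan": [{"offset": [-1.2,0.5,0],"rot": [0,0,0],"gripper": 3.8},{"offset": [-4,1.7,0],"rot": [0,0,0],"gripper": 3.8},{"offset": [-7.5,3.1,0],"rot": [0,0,0],"gripper": 3.8},{"offset": [-11,4.6,0],"rot": [0,0,0],"gripper": 3.8},{"offset": [-14.5,6,0],"rot": [0,0,0],"gripper": 3.8},{"offset": [-18,7.5,0],"rot": [0,0,0],"gripper": 3.8},{"offset": [-21,8.8,0],"rot": [0,0,0],"gripper": 3.8},{"offset": [-22.87,9.54,0],"rot": [0,0,0],"gripper": 3.8},{"offset": [-22.87,9.54,2],"rot": [0,0,0],"gripper": 3.8},{"offset": [-22.87,9.54,5],"rot": [0,0,0],"gripper": 3.8},{"offset": [-22.87,9.54,7],"rot": [0,0,0],"gripper": 3.8},{"offset": [-22.87,9.54,7],"rot": [0,0,0],"gripper": 3.8}]}}

```text
time_s: 11.1
eef_pos: [546.1, -226.2, 159.0]
ee_rot: [-0.004, 0.698, 0.716, -0.001]
force: [0.2, 0.6, -0.9]
grip_width: 0.498
grip_force: 26.1
```

Call:
{"name": "step_arm", "arguments": {"plan": [{"offset": [0,0,0],"rot": [0,0,0],"gripper": 3.8},{"offset": [0,0,1],"rot": [0,0,0],"gripper": 3.8},{"offset": [0,0,1.5],"rot": [0,0,0],"gripper": 3.8},{"offset": [0,0,1.5],"rot": [0,0,0],"gripper": 3.8}]}}

```text
time_s: 11.5
eef_pos: [547.2, -226.0, 147.4]
ee_rot: [-0.001, 0.698, 0.716, -0.0]
force: [-0.2, -0.6, -1.4]
grip_width: 0.5
grip_force: 26.1
```

```bash
python3 -c "
from h import *
off(547,-226,124,91.5)
c=cap('side')
cv2.imwrite('pics/z4.png',cv2.resize(c['color'][110:290,250:430,::-1],(500,500)))"
```

```text
pos [ 547.2 -226.   147.4] off cm [-0.01 -0.02  2.34] rot [-0.05 -0.03  0.  ]
```

View pics/z4.png

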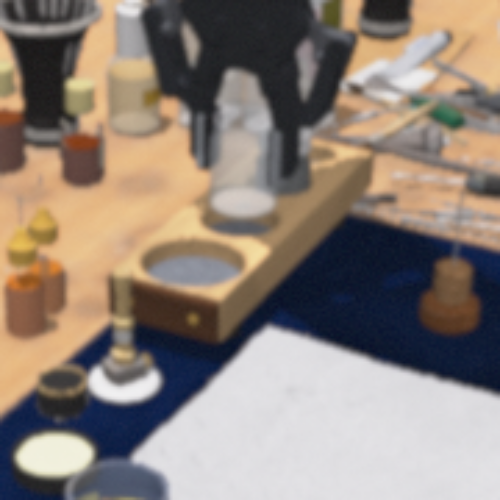

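The glass jar's base at crop (243,205) is centred over hole 3. Now I lower it.

Call:
{"name": "step_arm", "arguments": {"plan": [{"offset": [0,0,0.7],"rot": [0,0,0],"gripper": 3.8},{"offset": [0,0,1.3],"rot": [0,0,0],"gripper": 3.8},{"offset": [0,0,1.8],"rot": [0,0,0],"gripper": 3.8},{"offset": [0,0,2.1],"rot": [0,0,0],"gripper": 3.8},{"offset": [0,0,2.3],"rot": [0,0,0],"gripper": 3.8},{"offset": [0,0,2.35],"rot": [0,0,0],"gripper": 3.8},{"offset": [0,0,2.35],"rot": [0,0,0],"gripper": 3.8}]}}

```text
time_s: 12.25
eef_pos: [547.4, -226.1, 124.6]
ee_rot: [0.0, 0.698, 0.716, 0.0]
force: [-0.0, 0.5, -1.0]
grip_width: 0.498
grip_force: 26.1
```

Call:
{"name": "step_arm", "arguments": {"plan": [{"offset": [0,0,0.1],"rot": [0,0,0],"gripper": 3.8},{"offset": [0,0,0.1],"rot": [0,0,0],"gripper": 3.8},{"offset": [0,0,0.1],"rot": [0,0,0],"gripper": 8.5},{"offset": [0,0,0.1],"rot": [0,0,0],"gripper": 8.5},{"offset": [0,0,0.1],"rot": [0,0,0],"gripper": 8.5},{"offset": [0,0,0.1],"rot": [0,0,0],"gripper": 8.5},{"offset": [0,0,-1],"rot": [0,0,0],"gripper": 8.5},{"offset": [0,0,-4],"rot": [0,0,0],"gripper": 8.5},{"offset": [0,0,-8],"rot": [0,0,0],"gripper": 8.5},{"offset": [0,0,-11],"rot": [0,0,0],"gripper": 8.5},{"offset": [0,0,-11],"rot": [0,0,0],"gripper": 8.5},{"offset": [0,0,-11],"rot": [0,0,0],"gripper": 8.5}]}}

```text
time_s: 13.45
eef_pos: [547.4, -226.0, 235.2]
ee_rot: [0.001, 0.698, 0.716, 0.0]
force: [0.4, 0.8, -0.5]
grip_width: 0.996
grip_force: 0.0
```

```bash
python3 -c "
from h import *
off(447.5,170.4,234,91.5)"
```

```text
pos [ 547.4 -226.   235.2] off cm [39.89 -8.95  0.08] rot [0.05 0.04 0.  ]
```

Call:
{"name": "step_arm", "arguments": {"plan": [{"offset": [3,-0.7,0],"rot": [0,0,0],"gripper": 8.5},{"offset": [7,-1.6,0],"rot": [0,0,0],"gripper": 8.5},{"offset": [11.2,-2.5,0],"rot": [0,0,0],"gripper": 8.5},{"offset": [15.4,-3.5,0],"rot": [0,0,0],"gripper": 8.5},{"offset": [19.6,-4.4,0],"rot": [0,0,0],"gripper": 8.5},{"offset": [23.8,-5.3,0],"rot": [0,0,0],"gripper": 8.5},{"offset": [28,-6.3,0],"rot": [0,0,0],"gripper": 8.5},{"offset": [32.2,-7.2,0],"rot": [0,0,0],"gripper": 8.5},{"offset": [36.2,-8.1,0],"rot": [0,0,0],"gripper": 8.5},{"offset": [39.89,-8.95,0],"rot": [0,0,0],"gripper": 8.5},{"offset": [39.89,-8.95,2],"rot": [0,0,0],"gripper": 8.5},{"offset": [39.89,-8.95,5],"rot": [0,0,0],"gripper": 8.5}]}}

```text
time_s: 14.65
eef_pos: [447.2, 171.4, 184.0]
ee_rot: [0.0, 0.697, 0.717, 0.0]
force: [0.9, -0.1, -0.6]
grip_width: 0.998
grip_force: 0.0
```

Call:
{"name": "step_arm", "arguments": {"plan": [{"offset": [0,0,2.5],"rot": [0,0,0],"gripper": 8.5},{"offset": [0,0,5],"rot": [0,0,0],"gripper": 8.5},{"offset": [0,0,7],"rot": [0,0,0],"gripper": 8.5},{"offset": [0,0,7.6],"rot": [0,0,0],"gripper": 8.5},{"offset": [0,0,7.6],"rot": [0,0,0],"gripper": 8.5},{"offset": [0,0,7.6],"rot": [0,0,0],"gripper": 2},{"offset": [0,0,7.6],"rot": [0,0,0],"gripper": 2},{"offset": [0,0,7.6],"rot": [0,0,0],"gripper": 2},{"offset": [0,0,7.6],"rot": [0,0,0],"gripper": 2},{"offset": [0,0,7.6],"rot": [0,0,0],"gripper": 2},{"offset": [0,0,7.6],"rot": [0,0,0],"gripper": 2},{"offset": [0,0,7.6],"rot": [0,0,0],"gripper": 2}]}}

```text
time_s: 15.85
eef_pos: [447.8, 170.4, 108.9]
ee_rot: [0.0, 0.698, 0.716, 0.0]
force: [-0.2, -0.1, 6.2]
grip_width: 0.308
grip_force: 24.4
```

Call:
{"name": "step_arm", "arguments": {"plan": [{"offset": [0,0,-1],"rot": [0,0,0],"gripper": 2},{"offset": [0,0,-3],"rot": [0,0,0],"gripper": 2},{"offset": [0,0,-6],"rot": [0,0,0],"gripper": 2},{"offset": [0,0,-9],"rot": [0,0,0],"gripper": 2},{"offset": [0,0,-11.5],"rot": [0,0,0],"gripper": 2},{"offset": [0,0,-12.5],"rot": [0,0,0],"gripper": 2},{"offset": [0,0,-12.5],"rot": [0,0,0],"gripper": 2},{"offset": [0,0,-12.5],"rot": [0,0,0],"gripper": 2}]}}

```text
time_s: 16.65
eef_pos: [447.1, 170.3, 232.4]
ee_rot: [-0.001, 0.698, 0.716, -0.001]
force: [-1.1, -0.5, -0.5]
grip_width: 0.311
grip_force: 24.7
```

```bash
python3 -c "
from h import *
off(549.2,-338,234,91.5)"
```

```text
pos [447.1 170.3 232.4] off cm [-51.08   8.88  -0.16] rot [-0.11  0.01 -0.  ]
```

Call:
{"name": "step_arm", "arguments": {"plan": [{"offset": [-2,0.3,0],"rot": [0,0,0],"gripper": 2},{"offset": [-6,1,0],"rot": [0,0,0],"gripper": 2},{"offset": [-10.5,1.8,0],"rot": [0,0,0],"gripper": 2},{"offset": [-15,2.6,0],"rot": [0,0,0],"gripper": 2},{"offset": [-19.5,3.4,0],"rot": [0,0,0],"gripper": 2},{"offset": [-24,4.2,0],"rot": [0,0,0],"gripper": 2},{"offset": [-28.5,5,0],"rot": [0,0,0],"gripper": 2},{"offset": [-33,5.7,0],"rot": [0,0,0],"gripper": 2},{"offset": [-37.5,6.5,0],"rot": [0,0,0],"gripper": 2},{"offset": [-42,7.3,0],"rot": [0,0,0],"gripper": 2},{"offset": [-46,8,0],"rot": [0,0,0],"gripper": 2},{"offset": [-49,8.5,0],"rot": [0,0,0],"gripper": 2}]}}

```text
time_s: 17.85
eef_pos: [544.9, -319.5, 231.2]
ee_rot: [-0.002, 0.698, 0.716, -0.0]
force: [0.7, 0.6, 0.2]
grip_width: 0.307
grip_force: 24.7
```

Call:
{"name": "step_arm", "arguments": {"plan": [{"offset": [-1.5,0.3,0],"rot": [0,0,0],"gripper": 2},{"offset": [-2.08,0.38,0],"rot": [0,0,0],"gripper": 2},{"offset": [-2.08,0.38,2],"rot": [0,0,0],"gripper": 2},{"offset": [-2.08,0.38,5],"rot": [0,0,0],"gripper": 2},{"offset": [-2.08,0.38,7.5],"rot": [0,0,0],"gripper": 2},{"offset": [-2.08,0.38,8.4],"rot": [0,0,0],"gripper": 2},{"offset": [-2.08,0.38,8.4],"rot": [0,0,0],"gripper": 2},{"offset": [-2.08,0.38,8.4],"rot": [0,0,0],"gripper": 2}]}}

```text
time_s: 18.65
eef_pos: [550.0, -337.9, 150.5]
ee_rot: [0.001, 0.698, 0.716, 0.0]
force: [0.6, 0.7, -0.3]
grip_width: 0.308
grip_force: 24.7
```

```bash
python3 -c "
from h import *
off(549.2,-338,123.6,91.5)
c=cap('side')
cv2.imwrite('pics/z5.png',cv2.resize(c['color'][100:250,270:420,::-1],(600,600),interpolation=2))"
```

```text
pos [ 550.  -337.9  150.5] off cm [-0.   -0.08  2.69] rot [0.06 0.05 0.02]
```

View pics/z5.png

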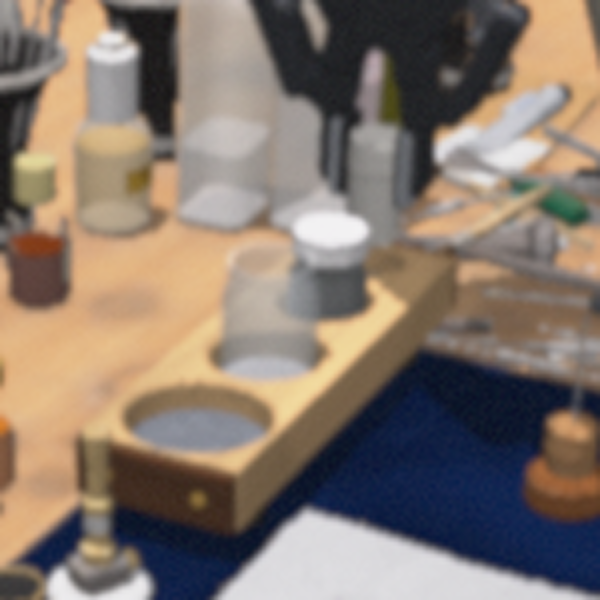

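The paste and glass jars are seated upright. The tub hangs over hole 1 (crop (377,200)). I'll lower it with a force check.

Call:
{"name": "step_arm", "arguments": {"plan": [{"offset": [0,-0.06,0.7],"rot": [0,0,0],"gripper": 2},{"offset": [0,-0.06,1.1],"rot": [0,0,0],"gripper": 2},{"offset": [0,-0.06,1.5],"rot": [0,0,0],"gripper": 2},{"offset": [0,-0.06,1.9],"rot": [0,0,0],"gripper": 2},{"offset": [0,-0.06,2.2],"rot": [0,0,0],"gripper": 2},{"offset": [0,-0.06,2.5],"rot": [0,0,0],"gripper": 2},{"offset": [0,-0.06,2.6],"rot": [0,0,0],"gripper": 2},{"offset": [0,-0.06,2.6],"rot": [0,0,0],"gripper": 2}]}}

```text
time_s: 19.5
eef_pos: [549.2, -338.1, 124.0]
ee_rot: [0.0, 0.698, 0.716, -0.0]
force: [-1.4, 0.6, 3.1]
grip_width: 0.308
grip_force: 24.5
```

Call:
{"name": "step_arm", "arguments": {"plan": [{"offset": [0,0,0],"rot": [0,0,0],"gripper": 8.5},{"offset": [0,0,0],"rot": [0,0,0],"gripper": 8.5},{"offset": [0,0,0],"rot": [0,0,0],"gripper": 8.5},{"offset": [0,0,0],"rot": [0,0,0],"gripper": 8.5},{"offset": [0,0,0],"rot": [0,0,0],"gripper": 8.5},{"offset": [0,0,-1],"rot": [0,0,0],"gripper": 8.5},{"offset": [0,0,-4],"rot": [0,0,0],"gripper": 8.5},{"offset": [0,0,-8],"rot": [0,0,0],"gripper": 8.5},{"offset": [0,0,-11],"rot": [0,0,0],"gripper": 8.5},{"offset": [0,0,-11],"rot": [0,0,0],"gripper": 8.5},{"offset": [0,0,-11],"rot": [0,0,0],"gripper": 8.5}]}}

```text
time_s: 20.6
eef_pos: [549.0, -337.9, 234.3]
ee_rot: [0.001, 0.698, 0.716, 0.0]
force: [-0.1, -0.2, -0.7]
grip_width: 0.993
grip_force: 0.0
```

```bash
python3 -c "
from h import *
off(449.3,87,234,91.5)
c=cap('side')
cv2.imwrite('pics/z6.png',cv2.resize(c['color'][100:250,270:420,::-1],(500,500),interpolation=2))"
```

```text
pos [ 549.  -337.9  234.3] off cm [ 4.274e+01 -8.860e+00 -2.000e-02] rot [0.06 0.05 0.  ]
```

View pics/z6.png

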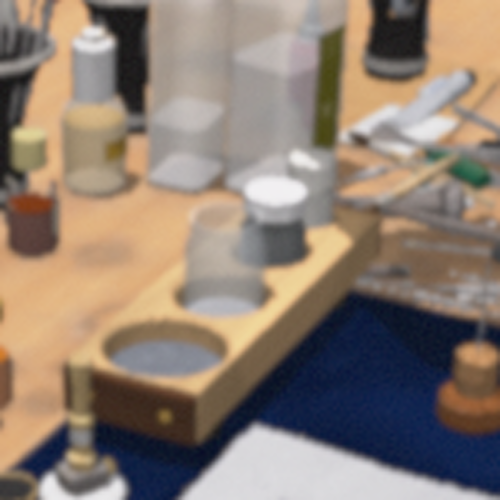

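The tub is seated upright, at crop (310,190). The balm jar is last.

Call:
{"name": "step_arm", "arguments": {"plan": [{"offset": [3,-0.6,0],"rot": [0,0,0],"gripper": 8.5},{"offset": [7,-1.5,0],"rot": [0,0,0],"gripper": 8.5},{"offset": [11.5,-2.4,0],"rot": [0,0,0],"gripper": 8.5},{"offset": [16,-3.3,0],"rot": [0,0,0],"gripper": 8.5},{"offset": [20.5,-4.2,0],"rot": [0,0,0],"gripper": 8.5},{"offset": [25,-5.2,0],"rot": [0,0,0],"gripper": 8.5},{"offset": [29.5,-6.1,0],"rot": [0,0,0],"gripper": 8.5},{"offset": [34,-7,0],"rot": [0,0,0],"gripper": 8.5},{"offset": [38.5,-8,0],"rot": [0,0,0],"gripper": 8.5},{"offset": [42,-8.7,0],"rot": [0,0,0],"gripper": 8.5},{"offset": [42.74,-8.86,0],"rot": [0,0,0],"gripper": 8.5},{"offset": [42.74,-8.86,3],"rot": [0,0,0],"gripper": 8.5}]}}

```text
time_s: 21.85
eef_pos: [450.1, 88.0, 205.0]
ee_rot: [0.002, 0.697, 0.717, 0.002]
force: [1.1, -0.7, -1.3]
grip_width: 0.995
grip_force: 0.0
```

Call:
{"name": "step_arm", "arguments": {"plan": [{"offset": [0,0,0.5],"rot": [0,0,0],"gripper": 8.5},{"offset": [0,0,0.5],"rot": [0,0,0],"gripper": 8.5}]}}

```text
time_s: 22.05
eef_pos: [449.0, 86.5, 197.7]
ee_rot: [-0.001, 0.698, 0.716, -0.001]
force: [1.1, 0.1, 0.7]
grip_width: 0.994
grip_force: 0.0
```

```bash
python3 -c "
from h import *
off(449.3,87,105,91.5)
c=cap('side')
cv2.imwrite('pics/z7.png',cv2.resize(c['color'][180:360,200:380,::-1],(500,500),interpolation=2))"
```

```text
pos [449.   86.5 197.7] off cm [0.05 0.06 9.27] rot [-0.17 -0.01 -0.04]
```

View pics/z7.png

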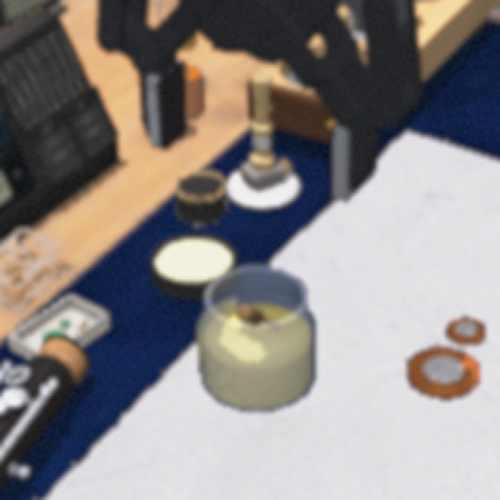

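The open fingers straddle the balm jar at crop (255,340). It has a body with a narrower neck, so I'll grip lower, on the body.

Call:
{"name": "step_arm", "arguments": {"plan": [{"offset": [0,0,2],"rot": [0,0,0],"gripper": 8.5},{"offset": [0,0,4.5],"rot": [0,0,0],"gripper": 8.5},{"offset": [0,0,7],"rot": [0,0,0],"gripper": 8.5},{"offset": [0,0,9],"rot": [0,0,0],"gripper": 8.5},{"offset": [0,0,9.8],"rot": [0,0,0],"gripper": 8.5},{"offset": [0,0,9.8],"rot": [0,0,0],"gripper": 8.5},{"offset": [0,0,9.8],"rot": [0,0,0],"gripper": 8.5}]}}

```text
time_s: 22.8
eef_pos: [450.0, 86.8, 101.5]
ee_rot: [0.001, 0.698, 0.716, 0.001]
force: [-0.3, 0.9, -0.0]
grip_width: 0.997
grip_force: 0.0
```

Call:
{"name": "step_arm", "arguments": {"plan": [{"offset": [0,0,0.05],"rot": [0,0,0],"gripper": 8.5},{"offset": [0,0,0.05],"rot": [0,0,0],"gripper": 5.2},{"offset": [0,0,0.05],"rot": [0,0,0],"gripper": 5.2},{"offset": [0,0,0.05],"rot": [0,0,0],"gripper": 5.2},{"offset": [0,0,0.05],"rot": [0,0,0],"gripper": 5.2},{"offset": [0,0,0.05],"rot": [0,0,0],"gripper": 5.2}], "squeeze": 25}}

```text
time_s: 23.4
eef_pos: [449.5, 87.0, 100.6]
ee_rot: [0.0, 0.698, 0.716, 0.0]
force: [-2.7, 0.1, 6.0]
grip_width: 0.653
grip_force: 25.5
```

```bash
python3 -c "
from h import *
off(449.3,87,105,91.5)
c=cap('side')
cv2.imwrite('pics/z8.png',cv2.resize(c['color'][180:330,200:350,::-1],(500,500),interpolation=2))"
```

```text
pos [449.5  87.  100.6] off cm [ 0.   -0.02 -0.44] rot [ 0.04  0.   -0.  ]
```

View pics/z8.png

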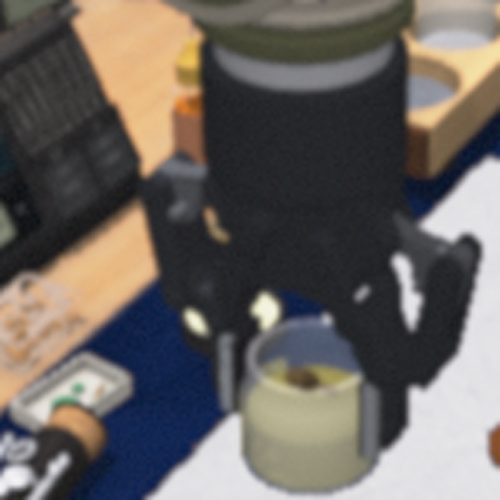

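The pads are on the jar body at crop (240–370, 400). Lifting.

Call:
{"name": "step_arm", "arguments": {"plan": [{"offset": [0,0,-0.5],"rot": [0,0,0],"gripper": 5.2},{"offset": [0,0,-1.5],"rot": [0,0,0],"gripper": 5.2},{"offset": [0,0,-3],"rot": [0,0,0],"gripper": 5.2},{"offset": [0,0,-5],"rot": [0,0,0],"gripper": 5.2},{"offset": [0,0,-7],"rot": [0,0,0],"gripper": 5.2},{"offset": [0,0,-9],"rot": [0,0,0],"gripper": 5.2},{"offset": [0,0,-10.5],"rot": [0,0,0],"gripper": 5.2},{"offset": [0,0,-11.5],"rot": [0,0,0],"gripper": 5.2},{"offset": [0,0,-12],"rot": [0,0,0],"gripper": 5.2},{"offset": [0,0,-12],"rot": [0,0,0],"gripper": 5.2},{"offset": [0,0,-12],"rot": [0,0,0],"gripper": 5.2}]}}

```text
time_s: 24.55
eef_pos: [449.0, 87.0, 219.5]
ee_rot: [-0.0, 0.698, 0.716, -0.0]
force: [-0.6, -0.2, -0.6]
grip_width: 0.653
grip_force: 27.2
```

```bash
python3 -c "
from h import *
off(544.8,-161.5,220,91.5)"
```

```text
pos [449.   87.  219.5] off cm [-25.09   8.92  -0.07] rot [-0.06 -0.01 -0.  ]
```

Call:
{"name": "step_arm", "arguments": {"plan": [{"offset": [-0.8,0.3,0],"rot": [0,0,0],"gripper": 5.2},{"offset": [-2.4,0.8,0],"rot": [0,0,0],"gripper": 5.2},{"offset": [-4.6,1.6,0],"rot": [0,0,0],"gripper": 5.2},{"offset": [-7.2,2.5,0],"rot": [0,0,0],"gripper": 5.2},{"offset": [-9.9,3.5,0],"rot": [0,0,0],"gripper": 5.2},{"offset": [-12.6,4.5,0],"rot": [0,0,0],"gripper": 5.2},{"offset": [-15.3,5.4,0],"rot": [0,0,0],"gripper": 5.2},{"offset": [-18,6.4,0],"rot": [0,0,0],"gripper": 5.2},{"offset": [-20.6,7.3,0],"rot": [0,0,0],"gripper": 5.2},{"offset": [-22.8,8.1,0],"rot": [0,0,0],"gripper": 5.2},{"offset": [-24.4,8.7,0],"rot": [0,0,0],"gripper": 5.2},{"offset": [-25.09,8.92,0],"rot": [0,0,0],"gripper": 5.2}]}}

```text
time_s: 25.75
eef_pos: [545.1, -163.3, 219.2]
ee_rot: [-0.0, 0.698, 0.716, -0.0]
force: [-0.2, 0.2, -1.3]
grip_width: 0.651
grip_force: 27.2
```

Call:
{"name": "step_arm", "arguments": {"plan": [{"offset": [0,0,0],"rot": [0,0,0],"gripper": 5.2},{"offset": [0,0,1],"rot": [0,0,0],"gripper": 5.2},{"offset": [0,0,3],"rot": [0,0,0],"gripper": 5.2},{"offset": [0,0,5],"rot": [0,0,0],"gripper": 5.2},{"offset": [0,0,6.8],"rot": [0,0,0],"gripper": 5.2},{"offset": [0,0,7.8],"rot": [0,0,0],"gripper": 5.2},{"offset": [0,0,8],"rot": [0,0,0],"gripper": 5.2},{"offset": [0,0,8],"rot": [0,0,0],"gripper": 5.2}]}}

```text
time_s: 26.55
eef_pos: [545.1, -161.2, 140.2]
ee_rot: [0.0, 0.698, 0.716, 0.0]
force: [-0.7, -0.5, -0.7]
grip_width: 0.648
grip_force: 27.2
```

```bash
python3 -c "
from h import *
off(544.8,-161.5,116,91.5)
c=cap('side')
cv2.imwrite('pics/z9.png',cv2.resize(c['color'][110:260,250:400,::-1],(500,500),interpolation=2))"
```

```text
pos [ 545.1 -161.2  140.2] off cm [-0.03 -0.03  2.42] rot [0.   0.   0.02]
```

View pics/z9.png

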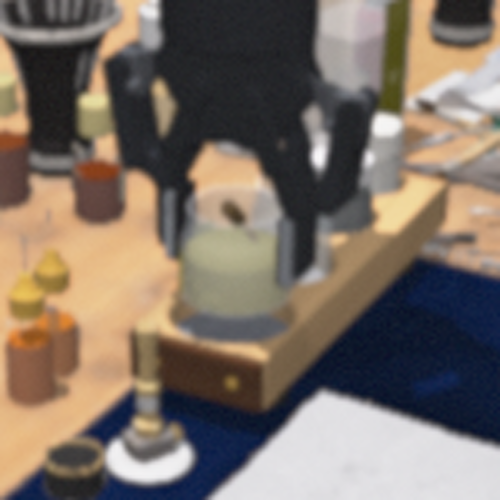

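The balm jar is upright and centred over hole 4 (jar at crop x≈235, hole 172–295). Now I lower it slowly.

Call:
{"name": "step_arm", "arguments": {"plan": [{"offset": [0,0,0.6],"rot": [0,0,0],"gripper": 5.2},{"offset": [0,0,1],"rot": [0,0,0],"gripper": 5.2},{"offset": [0,0,1.4],"rot": [0,0,0],"gripper": 5.2},{"offset": [0,0,1.8],"rot": [0,0,0],"gripper": 5.2},{"offset": [0,0,2.1],"rot": [0,0,0],"gripper": 5.2},{"offset": [0,0,2.3],"rot": [0,0,0],"gripper": 5.2},{"offset": [0,0,2.35],"rot": [0,0,0],"gripper": 5.2},{"offset": [0,0,2.35],"rot": [0,0,0],"gripper": 5.2}]}}

```text
time_s: 27.4
eef_pos: [545.0, -161.5, 116.5]
ee_rot: [-0.0, 0.698, 0.716, 0.0]
force: [0.3, 0.2, -1.2]
grip_width: 0.649
grip_force: 27.2
```

Call:
{"name": "step_arm", "arguments": {"plan": [{"offset": [0,0,0.06],"rot": [0,0,0],"gripper": 5.2},{"offset": [0,0,0.12],"rot": [0,0,0],"gripper": 5.2},{"offset": [0,0,0.12],"rot": [0,0,0],"gripper": 5.2},{"offset": [0,0,0.12],"rot": [0,0,0],"gripper": 5.2}]}}

```text
time_s: 27.8
eef_pos: [545.1, -161.5, 115.7]
ee_rot: [0.0, 0.698, 0.716, 0.0]
force: [-2.0, 0.6, 4.4]
grip_width: 0.653
grip_force: 27.7
```

Contact at the expected height. I'll release and withdraw.

Call:
{"name": "step_arm", "arguments": {"plan": [{"offset": [0,0,0],"rot": [0,0,0],"gripper": 6.5},{"offset": [0,0,0],"rot": [0,0,0],"gripper": 8.5},{"offset": [0,0,0],"rot": [0,0,0],"gripper": 8.5},{"offset": [0,0,0],"rot": [0,0,0],"gripper": 8.5},{"offset": [0,0,-1],"rot": [0,0,0],"gripper": 8.5},{"offset": [0,0,-3],"rot": [0,0,0],"gripper": 8.5},{"offset": [0,0,-7],"rot": [0,0,0],"gripper": 8.5},{"offset": [0,0,-11],"rot": [0,0,0],"gripper": 8.5},{"offset": [0,0,-13],"rot": [0,0,0],"gripper": 8.5},{"offset": [4,-2,-13],"rot": [0,0,0],"gripper": 8.5},{"offset": [8,-6,-13],"rot": [0,0,0],"gripper": 8.5},{"offset": [12,-10,-13],"rot": [0,0,0],"gripper": 8.5}]}}

```text
time_s: 29.0
eef_pos: [450.1, -52.0, 245.8]
ee_rot: [0.0, 0.698, 0.716, 0.0]
force: [0.4, 0.2, 0.3]
grip_width: 0.995
grip_force: 0.0
```

Call:
{"name": "step_arm", "arguments": {"plan": [{"offset": [3,-4,0],"rot": [0,0,0],"gripper": 8.5},{"offset": [6,-8,0],"rot": [0,0,0],"gripper": 8.5},{"offset": [6,-8,0],"rot": [0,0,0],"gripper": 8.5},{"offset": [6,-8,0],"rot": [0,0,0],"gripper": 8.5}]}}

```text
time_s: 29.4
eef_pos: [369.8, 5.0, 246.3]
ee_rot: [0.001, 0.697, 0.717, 0.001]
force: [0.0, -0.1, 0.1]
grip_width: 0.998
grip_force: 0.0
```

```bash
python3 -c "
from h import *
c=cap('side');t=cap('top')
cv2.imwrite('pics/z10.png',np.hstack([cv2.resize(c['color'][100:250,270:420,::-1],(400,400),interpolation=2),cv2.resize(t['color'][130:290,350:510,::-1],(400,400),interpolation=2)]))
W=world(t)
for n,x,y,r in(('tub',549,-338,14),('paste',548,-286,18),('glass',546.5,-226,22),('balm',544.7,-161.5,24)):
  q=W.reshape(-1,3); q=q[(np.hypot(q[:,0]-x,q[:,1]-y)<r+6)&(q[:,2]>60)&(q[:,2]<110)]; print(n,np.percentile(q[:,2],[50,95]).round(1),((q.min(0)+q.max(0))/2)[:2].round(1))"
```

```text
tub [83.  85.9] [ 547.4 -337.4]
paste [84.1 86.7] [ 544.1 -283.8]
glass [81.2 93.6] [ 544.3 -225.3]
balm [72.9 89.5] [ 543.1 -162.2]
```

View pics/z10.png

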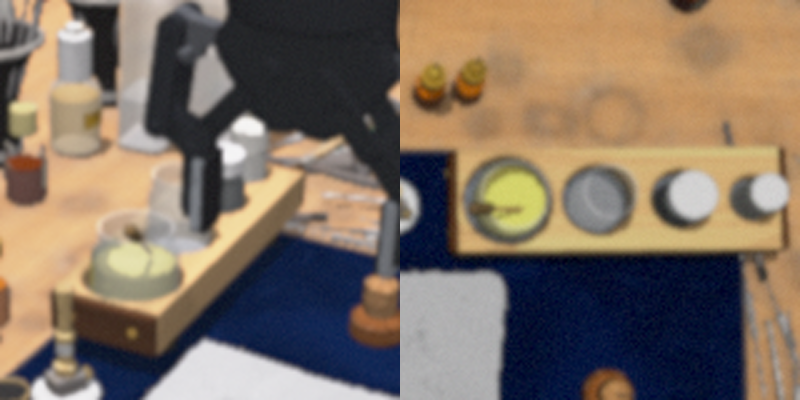

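All four jars stand upright in their holes, with tops at about 83, 83, 91 and 81 mm plus the camera's small height bias. The burner and awl haven't moved, and the gripper is clear.

```bash
python3 -c "
from rig import *
print(finish_job())"
```

```text
the job is handed in; nothing more can be done
None
```

All four jars stand upright in their own holes in the rack, from narrowest to widest. The balm jar stayed upright throughout, and I handed the job in at about 30 s; no verdict came back.

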